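# Return relays to the case and close its lid

## Robot

A 7-joint arm with a two-finger parallel gripper is mounted at the origin on the work surface. World frame = base frame: x ahead of the robot, y to its left, z up, the work surface at z = 0. Lengths are in m, angles in rad, forces in N, time in s.
With the tool pointing down it reaches from about 0.35 to 0.775 m from the base axis. Payload 3.1 kg.
Tool frame: the origin (TCP) lies on the centre line of the jaws, within the pads' length; the fingertips stand 19 mm ahead of it and the grasp point (between the pads) is the TCP (robot.nose_length is the distance from the TCP to the fingertips, in m); z points along the fingers, y is the line along which they close (so a half turn about z gives the same grasp; the last joint's range is limited). The gripper opens to 85 mm and grips with 20 to 120 N. Pads are 22 mm wide; open, the fingers measure 114 mm over their backs; the gripper's body (76 mm by 85 mm) begins 54 mm behind the grasp point. The pads swing forward as they close: fully open they stand 13 mm farther back than shut.
Start: joints at [1.153, 0.311, 0.014, 1.512, -0.004, 1.319, -0.027], TCP at [0.202, -0.512, 0.25] pointing down, gripper open.
Joint ranges: [-2.7, 2.7], [-0.3, 1.91], [-1.27, 1.3], [0.12, 2.57], [-1.44, 4.58], [0.2, 2.03], [-3.05, 3.05]. Speed limits (rad/s): [2.79, 2.79, 3.14, 3.14, 3.14, 3.14, 3.14].

## Interface

Orientations are given as a unit quaternion [w, x, y, z].
In Python, from station import robot gives the robot as it stands. The module is installed in compiled form; this text tells all that it offers.
- The arm moves only by the shell command python3 -m creep 'ROWS' [FORCE]. ROWS is a JSON object of lists of equal length, an entry for each row: "slide": the shift along the world's x, y, z in units of 0.2 m (1.0 is 0.2 m), a list of three; "rotation": the turn, a rotation vector about the world's x, y, z in units of 60 degrees (1.0 is 60 degrees), a list of three; "grip": the opening, from 0 (shut) to 1 (fully open). A call has exactly 10 rows; each row is the pose to reach, as a shift and turn from the pose commanded when the call began; what a row does not reach only later rows make up. A row lasts 1/8 s, in which the tool goes at most 62.5 mm and 10.7 degrees, less where a joint would pass 70% of its speed; a pose out of reach is approached as far as the arm can. A call with a number of a shift or a turn outside -1 to 1 is refused whole. A call with a gripper value outside its range is refused whole. The fingers move at their own pace and stop on an object; FORCE is the grip in N (left out, the last holds). Time passes only in rows, so rows that repeat a pose let the fingers close, or fill a call up. It gives the time, the measured TCP pose, the force, the opening and the grip force at its end, in the units of the state.
- robot.read_state(): the state, without advancing time (a new reading comes with each control period).
- robot.camera(name): name is "scene" or "top"; returns a dict with "color" (420x560x3 uint8, blue, green, red), "z_map" (420x560 float32, m along the optical axis (not along the pixel's ray), 0 where there is no reading), "fx", "fy", "cx", "cy" (pixels), "dist_coeffs" ([k1, k2, p1, p2, k3] as OpenCV has them; the pictures are not rectified), "R" (3x3) and "t" (3): a world point X has camera coordinates R X + t. Camera axes: x right, y down, z forward; pixel columns grow to the right and rows downward; lengths in m; the calibration is good to about 2 mm. A picture is of the moment at which its call begins.
- robot.sign_off(): hands the job in; it is judged then, once.
The state is a dict: "clock": time; "joint_pos": joint angles; "qd": joint speeds; "effort": joint torques, N m; "position": TCP position; "ee_rot": TCP orientation; "wrist_force": force on the tool from outside, world axes, zero at the start; "wrist_torque": the same for the moment, N m; "grip_width": finger opening in m; "grip_force": force on a finger pad.
Only numpy, scipy, OpenCV 4.12 (cv2) and the standard library are available. Lean on these libraries where they do the work, as an engineer would, in place of code of your own. Each camera call takes 0.05 s, during which the arm holds its last target. There are 200 camera calls.

## Task

Four blue relays are left over in the small grey bin: tip the bin over the open black case so that all of them drop in, and stand the empty bin upright on the bench again. Lower the case's lid gently, without slamming it, until it is fully shut on its base. Leave the phone, the circuit board, the marker pen and the solder spool where they are.

Things in the scene. Friction and masses are not known exactly. Their poses are not given: they have to be found in the camera images.
- case: open black plastic component case, base 200 x 130 x 42 mm (its x, y, z), walls and floor 4 mm, pink liner on its floor. It does not move. Origin: centre of its underside, z up. Its lid is hinged along its +y long side. All lies on a blue mat whose top is at world z = 0.002.
- lid (a joint): lid angle in rad: 0 = shut on the base, pi/2 = upright, 1.9 = open stop, leaning back; it starts open. The hinge is stiff: the lid stays at any angle where it is left and turns under about 0.4 to 1.4 N at its free edge. No latch. The lid is a black shallow tray, 200 x 130 mm, 14 mm deep, a yellow sticker on its outer face.
- lid_hinge (a point): middle of the hinge line, at (0, 65, 42) mm in the case's frame; the line runs along the case's x. Shut, the lid reaches from here 130 mm to the case's -y, its outer face up, 56 mm above the case's underside. Standing open, its outer face looks to the case's +y. The point's axes turn with the lid and equal the case's when shut.
- lid_edge (a point): middle of the lid's free edge on its outer face, 130 mm from the hinge line and 14 mm out from it; a thumb tab 50 mm wide sticks out 12 mm beyond this edge, 8 to 12 mm below the outer face.
- bin: grey hopper-front bin, hard plastic, 80 g, loose. z up, low sloping front to +x, at the start pointing roughly to the robot's left. Origin on its underside. 62 mm wide (y -31 to 31), 52 mm high, walls 3 mm. Base x -48 to 30 mm, back wall upright at x = -48 with a lip to -52; sides parallel, full height for x -48 to 12, then sloping down to z = 23 at x = 52. Front: see bin_mouth.
- bin_mouth (a point): middle of the bin's front lip, (51, 0, 21) mm in the bin's frame, axes as the bin's. The front wall is a ramp from (x, z) = (30, 0) up to this lip, 42 degrees from the floor; the relays drop out over it. They start to slide on the bin at slopes of 16 to 23 degrees, so tipped forward 85 degrees or more it drains.
- relay1: one of four alike blue power relays, 29 x 19 x 12.7 mm with the pins, 14 g, loose, starting flat on the bin's 3 mm thick floor. Origin: centre of the underside it starts on; z up at the start, x along its length, pins to +y.
- relay2: one of four alike blue power relays, 29 x 19 x 12.7 mm with the pins, 14 g, loose, starting flat on the bin's 3 mm thick floor. Origin: centre of the underside it starts on; z up at the start, x along its length, pins to +y.
- relay3: one of four alike blue power relays, 29 x 19 x 12.7 mm with the pins, 14 g, loose, starting flat on the bin's 3 mm thick floor. Origin: centre of the underside it starts on; z up at the start, x along its length, pins to +y.
- relay4: one of four alike blue power relays, 29 x 19 x 12.7 mm with the pins, 14 g, loose, starting flat on the bin's 3 mm thick floor. Origin: centre of the underside it starts on; z up at the start, x along its length, pins to +y.
- phone: white phone with black screen, 147 x 71 x 8 mm, lying beyond the work; bystander. Origin: centre of the underside, x along its length.
- board: green circuit board 100 x 70 mm, 17 mm high with its connectors, lying to one side; bystander. Origin: centre of the underside.
- marker: white marker pen with black cap, 136 mm long, 15 mm thick, lying between the case and the bin; bystander. Origin: under its middle, x along the pen towards the cap.
- spool: yellow solder spool standing upright to one side, 60 mm diameter, 45 mm high, 250 g; bystander. Origin: centre of the underside.
There are look-alikes about, which are no part of the job. Of the things that look like the bin, take the one that is farthest to the robot's left at the start.

How it is judged:
By the outcome, as a careful person would: the job done as asked, in the order asked, and still so for the second after the job is handed in, with the robot touching nothing.
It also fails if it takes over 72 s, if anything falls off the work surface, if the arm or the gripper's body presses on something with over 40 N, if the wrist force passes 120 N, or if a joint passes its speed limit or range.

## Working session

There is one attempt and no reset: what is moved stays moved. The work goes in short steps, Python scripts to look and compute and a shell command to move; the robot and the scene stay as the last step left them, time stands still between calls to the robot, and variables do not carry over. Pictures are saved under pics/ and viewed, at most 12 in all, crops included, and the job is handed in when it is done.

```bash
mkdir -p pics; cat > h.py <<'E'
import numpy as np,cv2
from station import robot
def cam(n,save=None):
    c=robot.camera(n)
    if save: cv2.imwrite('pics/'+save,c['color'])
    return c
def K(c): return np.array([[c['fx'],0,c['cx']],[0,c['fy'],c['cy']],[0,0,1.]])
def ray(c,uv):
    p=cv2.undistortPoints(np.array(uv,float).reshape(-1,1,2),K(c),np.array(c['dist_coeffs'],float))[:,0]
    R=np.array(c['R']);t=np.array(c['t'])
    d=np.c_[p,np.ones(len(p))]@R
    return -R.T@t,d
def plane(c,uv,z):
    o,d=ray(c,uv); return o+d*((z-o[2])/d[:,2])[:,None]
def depth(c,uv):
    o,d=ray(c,uv); uv=np.array(uv,int).reshape(-1,2)
    return o+d*c['z_map'][uv[:,1],uv[:,0]][:,None]
E
python3 - <<'E'
from h import *
for n in('scene','top'):
    c=cam(n,n+'0.png'); print(n,-np.array(c['R']).T@c['t'],c['fx'],(c['z_map']>0).mean())
print(robot.read_state())
E
```

```text
scene [0.99542243 0.56981611 0.69251043] 393.18715939632824 0.9960544217687075
top [0.37899376 0.00695726 1.12015475] 440.02170805976897 0.9960756802721088
{'clock': 0.1, 'joint_pos': array([ 1.15328396,  0.3116752 ,  0.01395624,  1.51287285, -0.00441207,
        1.31925027, -0.02721756]), 'qd': array([-0.0020948 , -0.0013557 ,  0.00098265, -0.00333176, -0.00157377,
        0.00041167, -0.00123657]), 'effort': array([ 6.18661452e-04, -3.80856514e+01,  1.46528184e-01, -2.31242698e+01,
        1.21843448e-02,  8.12009966e-03,  3.28760954e-06]), 'position': array([ 0.20167372, -0.5110242 ,  0.24932303]), 'ee_rot': array([-1.06142280e-03,  9.82388434e-01,  1.86846950e-01, -2.36475901e-04]), 'wrist_force': array([ 0.40503872,  0.44965082, -0.38499914]), 'wrist_torque': array([ 0.02367996, -0.04384886,  0.06629094]), 'grip_force': 0.0, 'grip_width': 0.08529199442584638}
```

View pics/scene0.png

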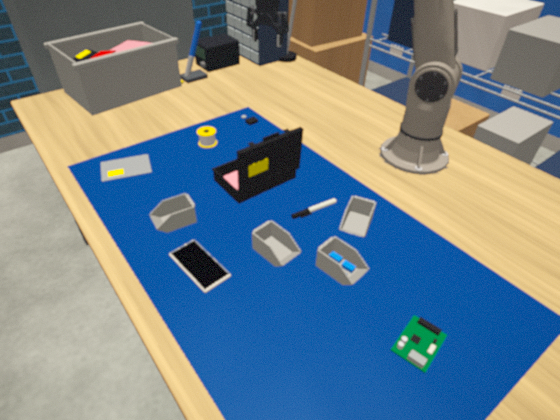

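View pics/top0.png

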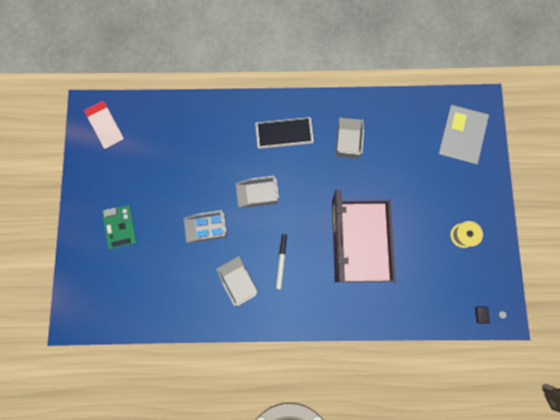

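The top view shows the relay-filled bin at about (205,227), and it is the leftmost of the grey bins. The case is at (365,242) with its lid standing on its left (+y) side, and the marker is at (281,262). Next I'll measure these with depth.

```bash
python3 - <<'E'
from h import *
c=cam('top')
vv,uu=np.mgrid[0:420,0:560]; uv=np.c_[uu.ravel(),vv.ravel()]
P=depth(c,uv).reshape(420,560,3); np.save('P.npy',P)
print('mat z',np.median(P[100:120,180:230,2]), 'base px->', P[400,290])
def rect(m,name):
    p=P[m]; r=cv2.minAreaRect(p[:,:2].astype(np.float32)); print(name,len(p),np.round(r[0],4),np.round(r[1],4),round(r[2],1),'z',np.round(np.percentile(p[:,2],[2,50,98]),3)); return p
def box(u0,u1,v0,v1): m=np.zeros((420,560),bool); m[v0:v1,u0:u1]=1; return m
Z=P[...,2]
b=rect(box(175,237,200,250)&(Z>.008),'bin')
hi=rect(box(175,237,200,250)&(Z>.046)&(Z<.065),'bin rim high')
lo=rect(box(175,237,200,250)&(Z>.020)&(Z<.03),'bin low')
print('highmean',hi.mean(0),'all',b.mean(0))
for n,bx in dict(bin2=(232,283,170,212),bin3=(210,260,252,310),bin4=(330,370,112,160),marker=(270,292,230,295),spool=(445,490,215,255),phone=(250,318,112,155),board=(98,140,200,252)).items():
    rect(box(*bx)&(Z>.008),n)
k=box(320,402,180,295)
rect(k&(Z>.035)&(Z<.052),'case rim'); rect(k&(Z>.06),'lid'); 
hsv=cv2.cvtColor(c['color'],cv2.COLOR_BGR2HSV)
pink=k&(hsv[...,2]>120)&((hsv[...,0]<15)|(hsv[...,0]>160)); rect(pink,'pink')
l=P[k&(Z>.06)]; print('lid pca', np.linalg.svd(l-l.mean(0),full_matrices=False)[2][2], l.mean(0), l.min(0),l.max(0))
blue=box(175,237,200,250)&(hsv[...,0]>90)&(hsv[...,0]<112)&(hsv[...,2]>150)
n,lab,st,ce=cv2.connectedComponentsWithStats(blue.astype(np.uint8)); print([(s[4],e.round()) for s,e in zip(st[1:],ce[1:])], P[blue].mean(0))
E
```

```text
mat z 0.002537115085848196 base px-> [ 0.10936467 -0.00492923  0.00343191]
bin 923 [0.4888 0.1203] [0.2952 0.1114] 66.6 z [0.008 0.02  0.058]
bin rim high 163 [0.5232 0.1874] [0.0628 0.0784] 8.5 z [0.047 0.054 0.059]
bin low 190 [0.5189 0.2029] [0.0626 0.1022] 7.6 z [0.02  0.022 0.03 ]
highmean [0.52601618 0.17252845 0.05342104] all [0.52015596 0.19913773 0.04130623]
bin2 665 [0.5177 0.0613] [0.2873 0.1039] 6.0 z [0.008 0.025 0.057]
bin3 589 [0.3944 0.1044] [0.108  0.1651] 24.2 z [0.008 0.023 0.314]
bin4 639 [ 0.5919 -0.1159] [0.1114 0.4788] 73.1 z [0.008 0.023 0.058]
marker 319 [0.434  0.0144] [0.0522 0.1369] 87.3 z [0.008 0.015 0.021]
spool 596 [ 0.4642 -0.2447] [0.0975 0.5224] 8.1 z [0.009 0.047 0.052]
phone 1318 [0.6089 0.0305] [0.1594 0.4413] 78.5 z [0.008 0.011 0.016]
board 458 [0.4421 0.2519] [0.4934 0.1115] 62.8 z [0.008 0.013 1.12 ]
case rim 490 [ 0.481  -0.1878] [0.1467 0.2025] 90.0 z [0.036 0.044 0.049]
lid 1027 [ 0.455  -0.1006] [0.1102 0.2393] 60.0 z [0.065 0.174 1.12 ]
pink 3483 [ 0.4796 -0.1237] [0.1958 0.2654] 1.2 z [0.003 0.007 0.176]
lid pca [ 0.00657402  0.99277086 -0.11984495] [ 0.47477419 -0.11010118  0.19392159] [ 0.37899376 -0.13084342  0.06005054] [0.58160033 0.00695726 1.12015475]
[(np.int32(2019), array([206., 223.])), (np.int32(91), array([216., 219.])), (np.int32(102), array([201., 221.])), (np.int32(96), array([217., 231.])), (np.int32(97), array([202., 233.]))] [0.53116995 0.20169293 0.01011668]
```

```bash
python3 - <<'E'
from h import *
P=np.load('P.npy');Z=P[...,2]
def box(u0,u1,v0,v1): m=np.zeros((420,560),bool); m[v0:v1,u0:u1]=1; return m
for n,bx in dict(bin=(175,237,200,250),bin2=(232,283,170,212),bin3=(210,260,252,310),marker=(270,292,230,295),spool=(445,490,215,255)).items():
    p=P[box(*bx)&(Z>.008)&(Z<.2)]; r=cv2.minAreaRect(p[:,:2].astype(np.float32)); print(n,cv2.boxPoints(r).round(3).tolist())
k=box(320,402,180,295)
l=P[k&(Z>.065)&(Z<.3)]; print(np.linalg.svd(l-l.mean(0),full_matrices=False)[2], l.mean(0),np.percentile(l,[1,99],axis=0))
r=P[k&(Z>.036)&(Z<.052)]; print(np.percentile(r,[1,99],axis=0)); e=r[r[:,1]<-.2]; print(cv2.boxPoints(cv2.minAreaRect(r[:,:2].astype(np.float32))))
q=P[k&(Z>.003)&(Z<.012)&(P[...,1]>-.24)]; print('liner',np.percentile(q,[1,50,99],axis=0))
E
python3 -m creep '{"slide":[[0.1,0.08,0],[0.2,0.16,0],[0.3,0.23,0],[0.4,0.3,0],[0.5,0.38,0],[0.6,0.46,0],[0.7,0.54,0],[0.8,0.62,0],[0.88,0.69,0],[0.95,0.75,0]],"rotation":[[0,0,0.04],[0,0,0.08],[0,0,0.12],[0,0,0.16],[0,0,0.21],[0,0,0.25],[0,0,0.3],[0,0,0.34],[0,0,0.38],[0,0,0.42]],"grip":[1,1,1,1,1,1,1,1,1,1]}'
python3 -m creep '{"slide":[[0.06,0.09,0],[0.12,0.18,0],[0.18,0.27,0],[0.24,0.36,0],[0.3,0.45,0],[0.35,0.54,0],[0.4,0.62,0],[0.45,0.7,0],[0.5,0.78,0],[0.55,0.85,0]],"rotation":[[0,0,0.04],[0,0,0.08],[0,0,0.12],[0,0,0.16],[0,0,0.21],[0,0,0.25],[0,0,0.3],[0,0,0.34],[0,0,0.38],[0,0,0.42]],"grip":[1,1,1,1,1,1,1,1,1,1]}'
python3 -m creep '{"slide":[[0.02,0.08,0],[0.04,0.16,0],[0.06,0.24,0],[0.08,0.32,0],[0.1,0.4,0],[0.12,0.48,0],[0.14,0.56,0],[0.16,0.64,0],[0.18,0.72,0],[0.2,0.8,0]],"rotation":[[0,0,0.04],[0,0,0.08],[0,0,0.12],[0,0,0.16],[0,0,0.21],[0,0,0.25],[0,0,0.3],[0,0,0.34],[0,0,0.38],[0,0,0.43]],"grip":[1,1,1,1,1,1,1,1,1,1]}'
```

```text
bin [[0.4650000035762787, 0.24199999868869781], [0.49900001287460327, 0.1340000033378601], [0.5960000157356262, 0.16500000655651093], [0.5609999895095825, 0.27300000190734863]]
bin2 [[0.5569999814033508, 0.11699999868869781], [0.5699999928474426, 0.014000000432133675], [0.6669999957084656, 0.026000000536441803], [0.6539999842643738, 0.1289999932050705]]
bin3 [[0.3269999921321869, 0.1809999942779541], [0.3330000042915344, 0.06800000369548798], [0.4569999873638153, 0.07500000298023224], [0.45100000500679016, 0.1889999955892563]]
marker [[0.36399999260902405, -0.00800000037997961], [0.5009999871253967, -0.014999999664723873], [0.5040000081062317, 0.03700000047683716], [0.367000013589859, 0.04399999976158142]]
spool [[0.4490000009536743, -0.5], [0.5410000085830688, -0.5090000033378601], [0.550000011920929, -0.4090000092983246], [0.4580000042915344, -0.4000000059604645]]
[[-9.99964401e-01 -5.05478043e-05 -8.43764989e-03]
 [ 8.42140355e-03  5.63334730e-02 -9.98376492e-01]
 [ 5.25787862e-04 -9.98412008e-01 -5.63310419e-02]] [ 0.47870838 -0.11474118  0.15942777] [[ 0.38206586 -0.12997966  0.06908894]
 [ 0.57917435 -0.10880704  0.18742932]]
[[ 0.38032029 -0.26043076  0.03682717]
 [ 0.58191338 -0.1145137   0.04948539]]
[[ 0.3797174  -0.26110205]
 [ 0.5822656  -0.2611584 ]
 [ 0.58230644 -0.11446634]
 [ 0.37975824 -0.11440998]]
liner [[ 0.35346604 -0.23889041  0.00305135]
 [ 0.48485089 -0.18291249  0.00615672]
 [ 0.63910929 -0.08795134  0.01127002]]
clock: 1.4
position: [0.3929, -0.3607, 0.2503]
ee_rot: [-0.0, 0.917, 0.398, -0.0]
wrist_force: [0.0, -0.0, 0.1]
grip_width: 0.0857
grip_force: 0.0
clock: 2.65
position: [0.5026, -0.1905, 0.2503]
ee_rot: [-0.0, 0.808, 0.589, 0.0]
wrist_force: [0.6, 0.1, 0.3]
grip_width: 0.0851
grip_force: 0.0
clock: 3.9
position: [0.5422, -0.0306, 0.2503]
ee_rot: [0.0, 0.657, 0.754, -0.0]
wrist_force: [0.4, 0.3, -0.2]
grip_width: 0.0855
grip_force: 0.0
```

```bash
python3 - <<'E'
from h import *
for n in('top','scene'):
    c=cam(n); vv,uu=np.mgrid[0:420,0:560]; P=depth(c,np.c_[uu.ravel(),vv.ravel()]).reshape(-1,3)
    m=(P[:,0]>.46)&(P[:,0]<.58)&(P[:,1]>.135)&(P[:,1]<.27)
    for lo,hi in((.046,.062),(.012,.062)):
        q=P[m&(P[:,2]>lo)&(P[:,2]<hi)]; r=cv2.minAreaRect(q[:,:2].astype(np.float32)); print(n,lo,len(q),np.array(r[0]).round(4),np.round(r[1],4),round(r[2],1), np.percentile(q,[1,99],axis=0).round(3).tolist())
E
python3 -m creep '{"slide":[[-0.005,0.08,-0.02],[-0.01,0.16,-0.04],[-0.015,0.24,-0.06],[-0.02,0.32,-0.09],[-0.025,0.4,-0.12],[-0.03,0.48,-0.15],[-0.035,0.56,-0.18],[-0.04,0.64,-0.21],[-0.05,0.72,-0.23],[-0.055,0.785,-0.25]],"rotation":[[0.05,0.007,0],[0.1,0.014,0],[0.15,0.021,0],[0.2,0.028,0],[0.25,0.035,0],[0.3,0.042,0],[0.35,0.05,0],[0.4,0.056,0],[0.45,0.063,0],[0.495,0.07,0]],"grip":[1,1,1,1,1,1,1,1,1,1]}'
python3 -c "
from h import *
print(robot.read_state()['joint_pos'])"
```

```text
top 0.046 167 [0.5235 0.1877] [0.0627 0.0786] 7.8 [[0.49, 0.148, 0.047], [0.558, 0.223, 0.058]]
top 0.012 816 [0.5205 0.201 ] [0.0644 0.1061] 8.4 [[0.485, 0.149, 0.012], [0.556, 0.251, 0.058]]
scene 0.046 249 [0.5223 0.1885] [0.065  0.0759] 6.9 [[0.488, 0.15, 0.046], [0.557, 0.225, 0.055]]
scene 0.012 1343 [0.5202 0.2028] [0.0656 0.105 ] 8.0 [[0.485, 0.153, 0.012], [0.556, 0.255, 0.054]]
clock: 5.25
position: [0.531, 0.1252, 0.2]
ee_rot: [-0.196, 0.636, 0.727, 0.17]
wrist_force: [-0.9, 0.4, -1.3]
grip_width: 0.0855
grip_force: 0.0
[ 0.52015954  0.47671325 -0.64913817  1.61801894 -0.26259691  1.18018081
  0.16256756]
```

```bash
python3 -m creep '{"slide":[[-0.005,0.04,-0.09],[-0.01,0.08,-0.18],[-0.015,0.12,-0.27],[-0.02,0.15,-0.36],[-0.025,0.19,-0.45],[-0.03,0.23,-0.54],[-0.035,0.26,-0.63],[-0.04,0.29,-0.71],[-0.045,0.32,-0.78],[-0.048,0.345,-0.83]],"rotation":[[0,0,0],[0,0,0],[0,0,0],[0,0,0],[0,0,0],[0,0,0],[0,0,0],[0,0,0],[0,0,0],[0,0,0]],"grip":[1,1,1,1,1,1,1,1,1,1]}'
python3 - <<'E'
from h import *
c=cam('scene'); cv2.imwrite('pics/s1.png',cv2.resize(c['color'][180:330,230:430],(800,600)))
E
```

```text
clock: 6.5
position: [0.5211, 0.1947, 0.0335]
ee_rot: [-0.196, 0.635, 0.727, 0.169]
wrist_force: [-0.1, -0.0, 0.0]
grip_width: 0.0856
grip_force: 0.0
```

View pics/s1.png

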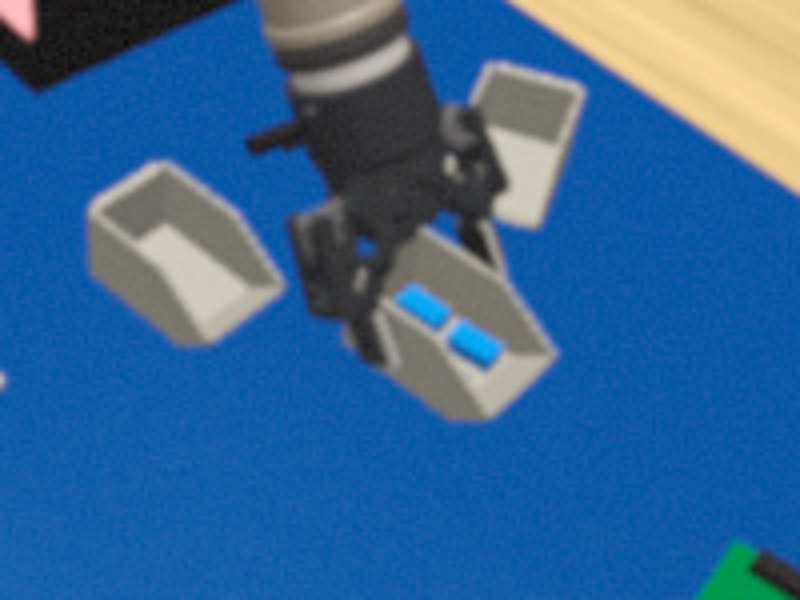

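The fingers straddle the bin walls, at about (380,335) and (485,245), with nothing pinched. I'll close and lift.

```bash
python3 -m creep '{"slide":[[0,0,0],[0,0,0],[0,0,0],[0,0,0],[0,0,0],[0,0,0],[0,0,0],[0,0,0],[0,0,0.02],[0,0,0.05]],"rotation":[[0,0,0],[0,0,0],[0,0,0],[0,0,0],[0,0,0],[0,0,0],[0,0,0],[0,0,0],[0,0,0],[0,0,0]],"grip":[0.6,0.6,0.6,0.6,0.5,0.5,0.5,0.5,0.5,0.5]}' 50
```

```text
clock: 7.8
position: [0.5197, 0.1948, 0.0437]
ee_rot: [-0.197, 0.635, 0.728, 0.168]
wrist_force: [-0.0, 0.3, -0.6]
grip_width: 0.0616
grip_force: 54.6
```

```bash
python3 -m creep '{"slide":[[0,0,0.05],[0,0,0.13],[0,0,0.23],[0,0,0.35],[0,0,0.48],[0,0,0.61],[0,0,0.74],[0,0,0.86],[0,0,0.95],[0,0,1.0]],"rotation":[[0,0,0],[0,0,0],[0,0,0],[0,0,0],[0,0,0],[0,0,0],[0,0,0],[0,0,0],[0,0,0],[0,0,0]],"grip":[0.5,0.5,0.5,0.5,0.5,0.5,0.5,0.5,0.5,0.5]}'
python3 -m creep '{"slide":[[0.0,-0.02,0.03],[0.01,-0.07,0.06],[0.02,-0.14,0.09],[0.03,-0.22,0.12],[0.04,-0.3,0.15],[0.06,-0.38,0.18],[0.07,-0.46,0.2],[0.08,-0.54,0.22],[0.09,-0.61,0.23],[0.1,-0.67,0.23]],"rotation":[[0,0,-0.04],[0,0,-0.1],[0,0,-0.2],[0,0,-0.32],[0,0,-0.44],[0,0,-0.56],[0,0,-0.68],[0,0,-0.8],[0,0,-0.9],[0,0,-1.0]],"grip":[0.5,0.5,0.5,0.5,0.5,0.5,0.5,0.5,0.5,0.5]}'
python3 -m creep '{"slide":[[0.0,-0.05,0],[0,-0.12,0],[0,-0.2,0],[0,-0.28,0],[0,-0.36,0],[0,-0.44,0],[0,-0.52,0],[0,-0.6,0],[0,-0.66,0],[0,-0.7,0]],"rotation":[[0,0,-0.08],[0,0,-0.18],[0,0,-0.28],[0,0,-0.4],[0,0,-0.52],[0,0,-0.64],[0,0,-0.74],[0,0,-0.84],[0,0,-0.93],[0,0,-1.0]],"grip":[0.5,0.5,0.5,0.5,0.5,0.5,0.5,0.5,0.5,0.5]}'
python3 -m creep '{"slide":[[-0.02,-0.05,0],[-0.04,-0.1,0],[-0.07,-0.17,0],[-0.1,-0.24,0],[-0.13,-0.31,0],[-0.16,-0.38,0],[-0.19,-0.45,0],[-0.21,-0.51,0],[-0.23,-0.56,0],[-0.25,-0.6,0]],"rotation":[[0,0,-0.08],[0,0,-0.18],[0,0,-0.28],[0,0,-0.4],[0,0,-0.52],[0,0,-0.64],[0,0,-0.74],[0,0,-0.84],[0,0,-0.93],[0,0,-1.0]],"grip":[0.5,0.5,0.5,0.5,0.5,0.5,0.5,0.5,0.5,0.5]}'
python3 -c "
from h import *
from scipy.spatial.transform import Rotation as R
s=robot.read_state();print(s['joint_pos']);q=s['ee_rot'];print(R.from_quat(np.r_[q[1:],q[0]]).as_matrix().round(3))
cam('scene','s2.png')"
```

```text
clock: 9.05
position: [0.5214, 0.1948, 0.2462]
ee_rot: [-0.195, 0.635, 0.728, 0.17]
wrist_force: [-0.4, -0.5, -0.3]
grip_width: 0.0614
grip_force: 54.6
clock: 10.3
position: [0.5406, 0.0586, 0.2899]
ee_rot: [-0.084, 0.915, 0.309, 0.244]
wrist_force: [-0.1, 0.5, -1.1]
grip_width: 0.0616
grip_force: 54.6
clock: 11.55
position: [0.5399, -0.0809, 0.2894]
ee_rot: [0.049, 0.947, -0.19, 0.253]
wrist_force: [0.2, 0.7, -1.0]
grip_width: 0.0616
grip_force: 54.6
clock: 12.8
position: [0.4952, -0.191, 0.2784]
ee_rot: [0.16, 0.764, -0.594, 0.193]
wrist_force: [0.0, 0.4, -1.8]
grip_width: 0.0612
grip_force: 54.7
[-0.18438555  0.13484789  0.2314134   1.77623906  0.50585474  1.1461848
 -3.04161144]
[[ 0.219 -0.97   0.104]
 [-0.847 -0.242 -0.474]
 [ 0.485  0.016 -0.874]]
```

View pics/s2.png

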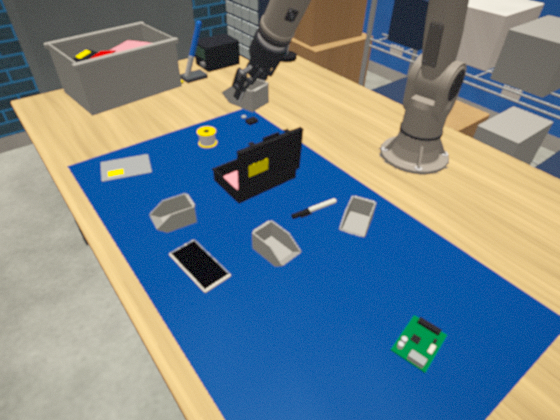

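The bin is held over the case with the relays aboard, but j7 hit its limit, so the last yaw is incomplete. I'll fit a quick kinematic model to find a comfortable pour heading.

```bash
cat > kin.py <<'E'
import numpy as np
from scipy.spatial.transform import Rotation as R
from scipy.optimize import least_squares
lo=np.array([-2.7,-.3,-1.27,.12,-1.44,.2,-3.05]);hi=np.array([2.7,1.91,1.3,2.57,4.58,2.03,3.05])
def chain(q,s=-1,t=1):
    M=R.identity();zs=[M.as_matrix()[:,2]]
    for i,a in enumerate(q):
        ax=[0,0,s*a] if i%2==0 else [0,t*a,0]
        M=M*R.from_rotvec(ax)
        zs.append(M.as_matrix()[:,2])
    return np.array([zs[0],zs[2],zs[4],zs[6]]).T,M
E
python3 - <<'E'
from kin import *
S=[([1.15328396,.3116752,.01395624,1.51287285,-.00441207,1.31925027,-.02721756],[.20167,-.51102,.24932],[-1.0614e-3,.982388,.186847,-2.36e-4]),
([.52015954,.47671325,-.64913817,1.61801894,-.26259691,1.18018081,.16256756],[.531,.1252,.2],[-.196,.636,.727,.17]),
([-.18438555,.13484789,.2314134,1.77623906,.50585474,1.1461848,-3.04161144],[.4952,-.191,.2784],[.16,.764,-.594,.193])]
for s in(-1,1):
  A=np.vstack([chain(q,s)[0] for q,_,_ in S]);b=np.hstack([p for _,p,_ in S])
  x,r,_,_=np.linalg.lstsq(A,b,rcond=None);print(s,x,np.abs(A@x-b).max())
  for q,p,w in S:
    T=R.from_quat(np.r_[w[1:],w[0]]);print((chain(q,s)[1].inv()*T).as_rotvec().round(3))
  # j1 offset check
  for q,p,w in S: print(np.arctan2(p[1],p[0])-s*q[0])
E
```

```text
-1 [0.21965235 0.51853333 0.40233681 0.36559155] 0.015271080746191767
[-0.     0.     1.571]
[-1.000e-03 -1.000e-03  1.571e+00]
[0.000e+00 1.000e-03 1.571e+00]
-0.04163339543885369
0.7517120136661432
-0.5525062763740075
1 [ 0.15646187 -0.21477478  0.28082333 -0.41751466] 0.7016930741228495
[ 0.004 -0.004 -2.323]
[-0.782  0.781  1.139]
[-0.727  0.727  0.926]
-2.3482013154388537
-0.2886070663338568
-0.1837351763740075
```

```bash
cat >> kin.py <<'E'
L=np.array([.21965,.51853,.40234,.36559]);OFF=R.from_rotvec([0,0,np.pi/2])
B0=R.from_euler('z',98,degrees=True);T0=R.from_quat([.635,.728,.17,-.195])
def tool(psi,tau): return R.from_euler('z',psi,degrees=True)*R.from_euler('y',tau,degrees=True)*B0.inv()*T0
def ik(p,T,q0):
    def f(q):
        A,M=chain(q);return np.r_[(A@L-p)*10,(T.inv()*(M*OFF)).as_rotvec()*3,(q-q0)*.02]
    s=least_squares(f,np.clip(q0,lo+.01,hi-.01),bounds=(lo,hi));q=s.x;A,M=chain(q)
    return q,np.linalg.norm(A@L-p),np.degrees((T.inv()*(M*OFF)).magnitude())
E
python3 - <<'E'
from kin import *
q0=np.array([-.184,.135,.231,1.776,.506,1.146,-3.04])
for psi in(-62,-45,-30,-15,0,20):
    q=q0;
    for ps in np.linspace(-76,psi,6): q,_,_=ik([.49,-.2,.28],tool(ps,0),q)
    for tau,z in((0,.28),(15,.28),(30,.28),(45,.28),(45,.2),(45,.13),(60,.13),(70,.13),(80,.13),(95,.13)):
        q,e,a=ik([.48,-.2,z],tool(psi,tau),q)
        if tau in(0,45,70,95): print(psi,tau,z,q.round(2),'err',round(e*1000,1),round(a,1))
E
```

```text
-62 0 0.28 [-0.14  0.04  0.24  1.89  0.52  0.97 -2.8 ] err 0.0 0.0
-62 45 0.28 [ 0.34  0.4   0.24  1.34 -0.22  1.64 -2.07] err 0.0 0.0
-62 45 0.2 [ 0.34  0.44  0.24  1.48 -0.23  1.46 -2.04] err 0.0 0.0
-62 45 0.13 [ 0.34  0.5   0.23  1.58 -0.25  1.31 -2.01] err 0.0 0.0
-62 70 0.13 [ 0.52  0.77  0.15  1.28 -0.37  1.76 -1.93] err 0.0 0.0
-62 95 0.13 [ 0.93  1.14 -0.67  1.02 -0.12  2.03 -2.37] err 0.3 0.1
-45 0 0.28 [-0.09 -0.04  0.28  1.97  0.41  0.81 -2.4 ] err 0.0 0.0
-45 45 0.28 [ 0.28  0.43  0.28  1.3  -0.18  1.68 -1.81] err 0.0 0.0
-45 45 0.2 [ 0.27  0.47  0.28  1.45 -0.19  1.5  -1.78] err 0.0 0.0
-45 45 0.13 [ 0.28  0.52  0.27  1.55 -0.2   1.35 -1.76] err 0.0 0.0
-45 70 0.13 [ 0.41  0.82  0.21  1.18 -0.27  1.84 -1.73] err 0.0 0.0
-45 95 0.13 [ 0.82  1.08 -0.62  1.06 -0.    2.03 -2.18] err 27.0 6.3
-30 0 0.28 [-0.08 -0.08  0.38  2.    0.22  0.71 -1.93] err 0.0 0.0
-30 45 0.28 [ 0.18  0.45  0.37  1.29 -0.15  1.7  -1.55] err 0.0 0.0
-30 45 0.2 [ 0.18  0.49  0.36  1.43 -0.16  1.52 -1.54] err 0.0 0.0
-30 45 0.13 [ 0.18  0.54  0.35  1.53 -0.18  1.37 -1.52] err 0.0 0.0
-30 70 0.13 [ 0.2
[... 621 characters left out ...]
 1.3  -0.13  1.67 -1.03] err 0.0 0.0
0 45 0.2 [-0.04  0.51  0.6   1.45 -0.15  1.49 -1.02] err 0.0 0.0
0 45 0.13 [-0.04  0.57  0.58  1.55 -0.18  1.34 -1.01] err 0.0 0.0
0 70 0.13 [ 0.    0.87  0.56  1.19 -0.09  1.81 -1.04] err 0.0 0.0
0 95 0.13 [-0.04  1.09  0.63  1.06  0.    2.03 -0.96] err 26.4 6.2
20 0 0.28 [ 0.1   0.07  0.64  1.88 -0.59  1.03 -0.23] err 0.0 0.0
20 45 0.28 [-0.13  0.45  0.66  1.35 -0.07  1.61 -0.72] err 0.0 0.0
20 45 0.2 [-0.13  0.49  0.65  1.49 -0.1   1.43 -0.72] err 0.0 0.0
20 45 0.13 [-0.12  0.55  0.63  1.59 -0.13  1.27 -0.72] err 0.0 0.0
20 70 0.13 [-0.17  0.83  0.65  1.3   0.01  1.65 -0.79] err 0.0 0.0
20 95 0.13 [-0.16  1.12  0.66  1.05  0.15  1.99 -0.77] err 0.0 0.0
```

```bash
python3 - <<'E'
from kin import *
q0=np.array([-.184,.135,.231,1.776,.506,1.146,-3.04])
for psi in(-5,5):
  for x in(.42,.44,.46):
    q=q0
    for ps in np.linspace(-76,psi,6): q,e,a=ik([.46,-.2,.28],tool(ps,0),q)
    for tau,z in((0,.28),(15,.28),(30,.28),(45,.28),(45,.2),(45,.13),(60,.13),(70,.13),(80,.13),(90,.13),(95,.13)):
        q,e,a=ik([x,-.2,z],tool(psi,tau),q)
        if tau in(0,45,70,90,95): print(psi,x,tau,z,q.round(2),'err',round(e*1000,1),round(a,1))
E
```

```text
-5 0.42 0 0.28 [-0.33 -0.24  0.78  2.07 -0.04  0.76 -1.15] err 0.0 0.0
-5 0.42 45 0.28 [-0.15  0.39  0.78  1.46 -0.14  1.63 -1.03] err 0.0 0.0
-5 0.42 45 0.2 [-0.14  0.44  0.76  1.6  -0.17  1.45 -1.01] err 0.0 0.0
-5 0.42 45 0.13 [-0.12  0.51  0.74  1.7  -0.22  1.29 -0.99] err 0.0 0.0
-5 0.42 70 0.13 [-0.05  0.81  0.69  1.37 -0.14  1.73 -1.01] err 0.0 0.0
-5 0.42 90 0.13 [ 0.05  1.01  0.53  1.15 -0.01  2.03 -1.06] err 0.7 0.2
-5 0.42 95 0.13 [ 0.02  1.04  0.58  1.17  0.    2.03 -1.02] err 11.9 2.6
-5 0.44 0 0.28 [-0.36 -0.19  0.82  2.04 -0.08  0.75 -1.13] err 0.0 0.0
-5 0.44 45 0.28 [-0.15  0.44  0.8   1.4  -0.17  1.65 -1.02] err 0.0 0.0
-5 0.44 45 0.2 [-0.15  0.49  0.78  1.55 -0.2   1.47 -1.  ] err 0.0 0.0
-5 0.44 45 0.13 [-0.13  0.55  0.76  1.65 -0.25  1.32 -0.98] err 0.0 0.0
-5 0.44 70 0.13 [-0.05  0.85  0.71  1.31 -0.17  1.77 -1.  ] err 0.0 0.0
-5 0.44 90 0.13 [ 0.06  1.01  0.5   1.12 -0.    2.03 -1.09] err 7.7 1.8
-5 0.44 95 0.13 [ 0.02  1.05  0.56  1.14  0.    2.03 -1.04] err 19.0 4.3
-5 0.46 0 0.28 [-0.39 -0.14  0.86  2.01 -0.13  0.74 -1.1 ] err 0.0 0.0
-5 0.46 45 0.28 [-0.15 
[... 1195 characters left out ...]
0 0.13 [-0.17  0.87  0.83  1.35 -0.16  1.71 -0.83] err 0.0 0.0
5 0.44 90 0.13 [-0.12  1.09  0.8   1.13 -0.06  2.   -0.81] err 0.0 0.0
5 0.44 95 0.13 [-0.11  1.12  0.75  1.12 -0.    2.03 -0.83] err 5.0 1.1
5 0.46 0 0.28 [-0.44 -0.1   1.02  1.98 -0.32  0.82 -0.73] err 0.0 0.0
5 0.46 45 0.28 [-0.25  0.51  0.95  1.37 -0.23  1.66 -0.8 ] err 0.0 0.0
5 0.46 45 0.2 [-0.25  0.56  0.93  1.51 -0.26  1.48 -0.79] err 0.0 0.0
5 0.46 45 0.13 [-0.24  0.62  0.9   1.61 -0.31  1.34 -0.76] err 0.0 0.0
5 0.46 70 0.13 [-0.17  0.91  0.86  1.28 -0.2   1.76 -0.81] err 0.0 0.0
5 0.46 90 0.13 [-0.06  1.08  0.67  1.06 -0.    2.03 -0.89] err 2.3 0.5
5 0.46 95 0.13 [-0.1   1.12  0.74  1.08  0.    2.03 -0.84] err 12.1 2.8
```

```bash
python3 -m creep '{"slide":[[-0.02,0,0],[-0.04,0,0],[-0.06,0,0],[-0.08,0,0],[-0.1,0,0],[-0.12,0,0],[-0.14,0,0],[-0.16,0,0],[-0.18,0,0],[-0.2,-0.01,0]],"rotation":[[0,0,0.08],[0,0,0.16],[0,0,0.24],[0,0,0.32],[0,0,0.4],[0,0,0.48],[0,0,0.56],[0,0,0.64],[0,0,0.72],[0,0,0.8]],"grip":[0.5,0.5,0.5,0.5,0.5,0.5,0.5,0.5,0.5,0.5]}'
python3 -m creep '{"slide":[[-0.02,0,0],[-0.04,0,0],[-0.06,0,0],[-0.08,0,0],[-0.1,-0.01,-0.01],[-0.11,-0.01,-0.02],[-0.12,-0.01,-0.03],[-0.13,-0.01,-0.04],[-0.13,-0.015,-0.05],[-0.13,-0.015,-0.05]],"rotation":[[0,0,0.09],[0,0,0.18],[0,0,0.27],[0,0,0.36],[0,0,0.45],[0,0,0.54],[0,0,0.61],[0,0,0.66],[0,0,0.69],[0,0,0.7]],"grip":[0.5,0.5,0.5,0.5,0.5,0.5,0.5,0.5,0.5,0.5]}'
python3 -m creep '{"slide":[[0,0,-0.05],[0,0,-0.13],[0,0,-0.21],[0,0,-0.3],[0,0,-0.39],[0,0,-0.48],[0,0,-0.57],[0,0,-0.65],[0,0,-0.71],[0,0,-0.75]],"rotation":[[-0.01,0.07,0],[-0.02,0.15,0],[-0.03,0.22,0],[-0.042,0.3,0],[-0.053,0.38,0],[-0.064,0.46,0],[-0.075,0.54,0],[-0.087,0.62,0],[-0.097,0.69,0],[-0.104,0.743,0]],"grip":[0.5,0.5,0.5,0.5,0.5,0.5,0.5,0.5,0.5,0.5]}'
python3 -c "
from kin import *
from h import robot,cam
s=robot.read_state();print(s['joint_pos'].round(2));q=s['ee_rot'];T=R.from_quat(np.r_[q[1:],q[0]]);print((T*T0.inv()*B0).as_euler('ZYX',degrees=True).round(1))
cam('scene','s3.png')"
```

```text
clock: 14.1
position: [0.4554, -0.1918, 0.2788]
ee_rot: [0.067, 0.94, -0.229, 0.242]
wrist_force: [0.1, -0.2, -1.0]
grip_width: 0.0615
grip_force: 54.7
clock: 15.35
position: [0.4298, -0.1952, 0.2691]
ee_rot: [-0.024, 0.96, 0.122, 0.251]
wrist_force: [0.4, -0.3, -0.6]
grip_width: 0.0616
grip_force: 54.6
clock: 16.6
position: [0.4311, -0.1942, 0.1175]
ee_rot: [-0.019, 0.983, 0.118, -0.14]
wrist_force: [0.1, 0.0, -0.6]
grip_width: 0.0611
grip_force: 54.7
[-0.33  0.63  0.96  1.7  -0.36  1.32 -0.6 ]
[17.5 45.6  5.9]
```

View pics/s3.png

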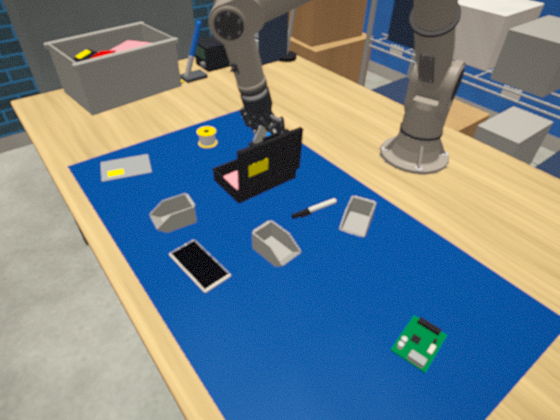

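The bin is tipped about 45° over the case behind the lid, at about (265,135), with heading 17° where I wanted about 6°. I'll compute the correction before tipping further.

```bash
python3 - <<'E'
from kin import *
from h import robot
s=robot.read_state();q=s['ee_rot'];T=R.from_quat(np.r_[q[1:],q[0]]);p=s['position']
for psi,tau in((5,48),(5,70),(5,92)):
    t=tool(psi,tau); print(psi,tau,((t*T.inv()).as_rotvec()/np.radians(60)).round(3))
qq=s['joint_pos']
for psi,tau in((5,48),(5,60),(5,70),(5,80),(5,92)):
    qq,e,a=ik([.42,-.205,.125],tool(psi,tau),qq);print(tau,qq.round(2),e,a)
E
```

```text
5 48 [-0.074  0.024 -0.139]
5 70 [-0.132  0.386 -0.123]
5 92 [-0.188  0.749 -0.104]
48 [-0.3   0.65  1.03  1.68 -0.33  1.35 -0.68] 7.609991819331118e-07 0.00028063523378108276
60 [-0.26  0.79  1.    1.53 -0.27  1.54 -0.72] 4.114728294659662e-06 0.0011269514805440897
70 [-0.23  0.9   0.97  1.41 -0.23  1.68 -0.73] 3.41566562986077e-06 0.000862289703105118
80 [-0.2   1.01  0.95  1.3  -0.17  1.82 -0.73] 3.3839028575058112e-06 0.0007838919018970593
92 [-0.17  1.14  0.93  1.19 -0.1   1.97 -0.72] 3.96761447753987e-06 0.0008268330837969219
```

```bash
python3 -m creep '{"slide":[[-0.02,-0.02,0.01],[-0.04,-0.04,0.03],[-0.05,-0.05,0.04],[-0.05,-0.05,0.04],[-0.05,-0.05,0.04],[-0.05,-0.05,0.04],[-0.05,-0.05,0.04],[-0.05,-0.05,0.04],[-0.05,-0.05,0.04],[-0.05,-0.05,0.04]],"rotation":[[-0.025,0.008,-0.05],[-0.05,0.016,-0.1],[-0.074,0.024,-0.139],[-0.085,0.09,-0.136],[-0.095,0.15,-0.133],[-0.105,0.21,-0.13],[-0.115,0.27,-0.127],[-0.124,0.33,-0.125],[-0.132,0.386,-0.123],[-0.145,0.47,-0.12]],"grip":[0.5,0.5,0.5,0.5,0.5,0.5,0.5,0.5,0.5,0.5]}'
python3 - <<'E'
from kin import *
from h import robot
s=robot.read_state();q=s['ee_rot'];T=R.from_quat(np.r_[q[1:],q[0]]);print((T*T0.inv()*B0).as_euler('ZYX',degrees=True).round(1),((tool(5,93)*T.inv()).as_rotvec()/np.radians(60)).round(3))
E
```

```text
clock: 17.9
position: [0.421, -0.2052, 0.1271]
ee_rot: [0.018, 0.924, 0.038, -0.381]
wrist_force: [0.6, 0.3, -0.5]
grip_width: 0.0618
grip_force: 55.3
[ 4.5 74.8 -0.4] [-0.024  0.302  0.002]
```

```bash
python3 -m creep '{"slide":[[0,0,0],[0,0,0],[0,0,0],[0,0,0],[0,0,0],[0,0,0],[0,0,0],[0,0,0],[0,0,0],[0,0,0]],"rotation":[[-0.003,0.04,0],[-0.006,0.08,0],[-0.01,0.12,0],[-0.013,0.16,0],[-0.016,0.2,0],[-0.02,0.24,0],[-0.022,0.28,0],[-0.024,0.302,0],[-0.024,0.302,0],[-0.024,0.302,0]],"grip":[0.5,0.5,0.5,0.5,0.5,0.5,0.5,0.5,0.5,0.5]}'
python3 - <<'E'
from h import *
a=cam('scene')['color'][90:210,200:320];b=cam('top')['color'][170:310,310:470]
cv2.imwrite('pics/p4.png',np.hstack([cv2.resize(a,(400,400)),cv2.resize(b,(400,400))]))
s=robot.read_state();print(s['joint_pos'].round(2))
E
```

```text
clock: 19.15
position: [0.4207, -0.2052, 0.1276]
ee_rot: [0.025, 0.852, 0.036, -0.522]
wrist_force: [0.7, 0.1, 0.2]
grip_width: 0.0617
grip_force: 55.4
[-0.2   1.16  0.9   1.17 -0.12  2.   -0.77]
```

View pics/p4.png

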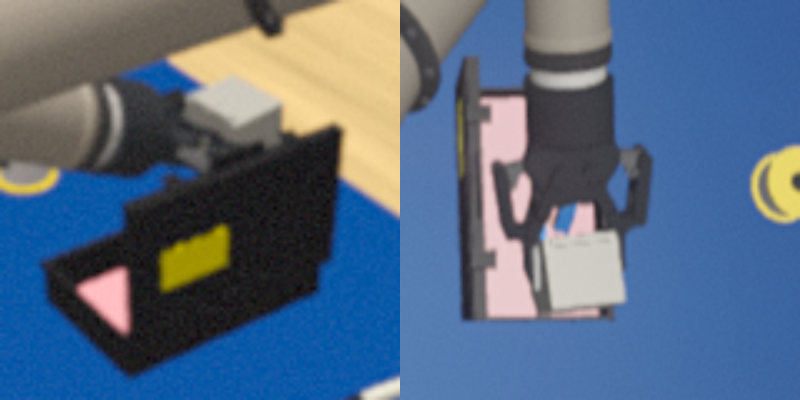

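A blue relay lies in the case at (565,215) in the right half, and the wrist's z force has risen by about the relays' weight. I'll raise and untip partway, then count.

```bash
python3 -m creep '{"slide":[[0,0,0.08],[0,0,0.18],[0,0,0.28],[0,0,0.38],[0,0,0.47],[0,0,0.56],[0,0,0.63],[0,0,0.68],[0,0,0.7],[0,0,0.7]],"rotation":[[0,0,0],[0.005,-0.05,0],[0.01,-0.12,0],[0.02,-0.22,0],[0.03,-0.33,0],[0.04,-0.44,0],[0.05,-0.55,0],[0.055,-0.64,0],[0.062,-0.71,0],[0.065,-0.747,0]],"grip":[0.5,0.5,0.5,0.5,0.5,0.5,0.5,0.5,0.5,0.5]}'
python3 - <<'E'
from h import *
c=cam('top');b=c['color'][150:320,310:480]
cv2.imwrite('pics/p5.png',cv2.resize(b,(600,600)))
E
```

```text
clock: 20.5
position: [0.4196, -0.2059, 0.269]
ee_rot: [0.008, 0.987, 0.04, -0.155]
wrist_force: [-0.5, 0.9, -1.1]
grip_width: 0.0618
grip_force: 55.3
```

View pics/p5.png

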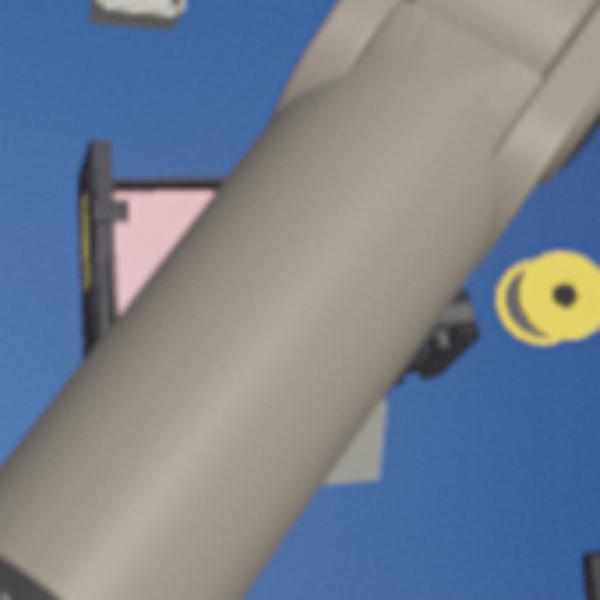

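```bash
python3 -m creep '{"slide":[[0.02,0,0.01],[0.04,0.01,0.02],[0.06,0.02,0.03],[0.09,0.03,0.04],[0.12,0.05,0.05],[0.15,0.07,0.06],[0.18,0.1,0.07],[0.21,0.13,0.08],[0.23,0.16,0.09],[0.25,0.19,0.1]],"rotation":[[0.006,-0.07,0],[0.013,-0.15,0],[0.02,-0.23,0],[0.027,-0.31,0],[0.034,-0.39,0],[0.041,-0.47,0],[0.048,-0.55,0],[0.055,-0.63,0],[0.062,-0.71,0],[0.068,-0.78,0]],"grip":[0.5,0.5,0.5,0.5,0.5,0.5,0.5,0.5,0.5,0.5]}'
python3 -m creep '{"slide":[[0.02,0.05,0],[0.06,0.12,0],[0.1,0.2,0],[0.14,0.29,0],[0.18,0.38,0],[0.22,0.47,0],[0.25,0.56,0],[0.28,0.65,0],[0.29,0.74,0],[0.3,0.82,0]],"rotation":[[0,0,0.05],[0,0,0.12],[0,0,0.2],[0,0,0.28],[0,0,0.36],[0,0,0.44],[0,0,0.52],[0,0,0.6],[0,0,0.68],[0,0,0.75]],"grip":[0.5,0.5,0.5,0.5,0.5,0.5,0.5,0.5,0.5,0.5]}'
python3 - <<'E'
from kin import *
from h import *
s=robot.read_state();q=s['ee_rot'];T=R.from_quat(np.r_[q[1:],q[0]]);print(s['joint_pos'].round(2),(T*T0.inv()*B0).as_euler('ZYX',degrees=True).round(1),((tool(93,0)*T.inv()).as_rotvec()/np.radians(60)).round(3))
c=cam('top');cv2.imwrite('pics/p6.png',cv2.resize(c['color'][150:320,290:480],(670,600)))
E
```

```text
clock: 21.8
position: [0.47, -0.1667, 0.2869]
ee_rot: [-0.011, 0.967, 0.04, 0.25]
wrist_force: [0.1, 0.7, -1.1]
grip_width: 0.0615
grip_force: 55.3
clock: 23.05
position: [0.5302, -0.0025, 0.2863]
ee_rot: [-0.105, 0.878, 0.408, 0.225]
wrist_force: [-0.1, -0.4, -0.1]
grip_width: 0.0617
grip_force: 55.3
[-0.81  0.18  1.23  1.82 -0.7   1.19 -0.05] [50.1  1.2  0.1] [ 0.019 -0.008  0.715]
```

View pics/p6.png

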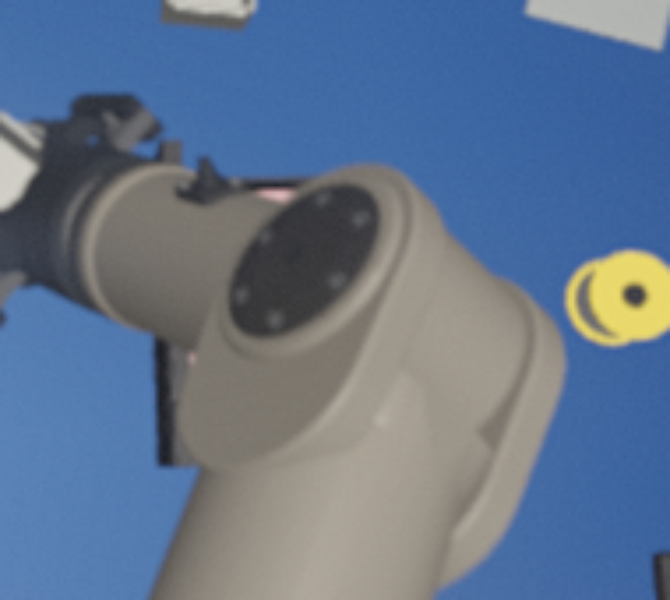

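The arm covers the case in this view, so the relays still can't be counted. I'll keep moving towards the placing spot.

```bash
python3 -m creep '{"slide":[[0,0.05,0],[0,0.12,0],[0,0.2,0],[0,0.28,0],[0,0.36,0],[0,0.44,0],[-0.01,0.52,0],[-0.02,0.6,0],[-0.03,0.67,0],[-0.04,0.72,0]],"rotation":[[0.002,0,0.04],[0.004,0,0.08],[0.006,0,0.12],[0.008,0,0.16],[0.01,0,0.2],[0.012,0,0.24],[0.014,0,0.28],[0.016,0,0.32],[0.018,0,0.36],[0.019,-0.008,0.4]],"grip":[0.5,0.5,0.5,0.5,0.5,0.5,0.5,0.5,0.5,0.5]}'
python3 - <<'E'
from kin import *
from h import *
s=robot.read_state();q=s['ee_rot'];T=R.from_quat(np.r_[q[1:],q[0]]);print(s['joint_pos'].round(2),(T*T0.inv()*B0).as_euler('ZYX',degrees=True).round(1))
qq=s['joint_pos']
for p,psi in(([.51,.2,.28],85),([.5,.26,.2],95),([.5,.26,.034],95)):
    qq,e,a=ik(p,tool(psi,0),qq);print(qq.round(2),e,a)
c=cam('top');hsv=cv2.cvtColor(c['color'],cv2.COLOR_BGR2HSV)
v,u=np.mgrid[0:420,0:560]
# relay blue: bright, unlike mat; only within case
m=((hsv[...,0]>90)&(hsv[...,0]<112)&(hsv[...,2]>150)&(u>338)&(u<396)&(v>198)&(v<284)).astype(np.uint8)
n,l,st,ce=cv2.connectedComponentsWithStats(m);print(st[1:].tolist())
cv2.imwrite('pics/p7.png',cv2.resize(c['color'][150:320,310:480],(600,600)))
E
```

```text
clock: 24.35
position: [0.5226, 0.1421, 0.2872]
ee_rot: [-0.157, 0.772, 0.58, 0.207]
wrist_force: [0.6, 0.2, -0.5]
grip_width: 0.0614
grip_force: 55.4
[-0.85  0.25  1.06  1.75 -0.78  1.31  0.13] [74.1 -0.2  0.1]
[-0.78  0.33  0.98  1.68 -0.81  1.41  0.29] 3.94104288975608e-06 0.0012662607008081064
[-0.78  0.45  0.88  1.74 -0.89  1.34  0.48] 3.2776262570407643e-06 0.0008934934923953714
[-0.68  0.67  0.77  1.92 -1.13  1.15  0.8 ] 8.095121403768489e-06 0.002446589231635698
[[358, 199, 14, 1, 14], [391, 199, 5, 73, 198], [363, 232, 6, 11, 63], [372, 233, 10, 18, 100], [362, 249, 6, 5, 28], [339, 282, 57, 2, 71]]
```

View pics/p7.png

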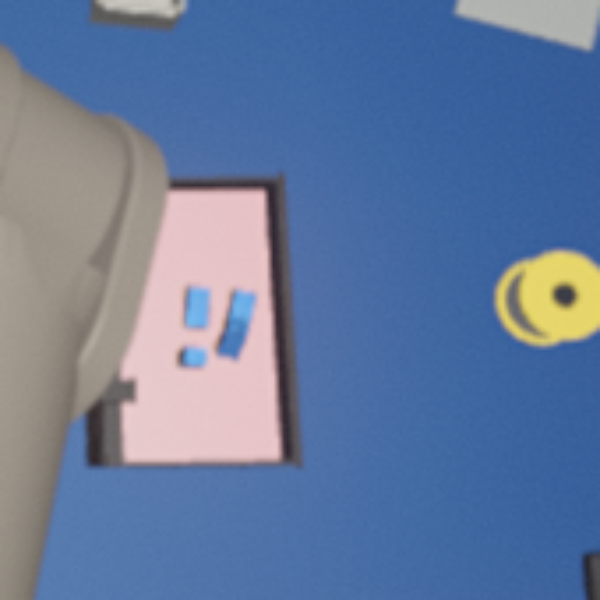

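Blue bodies lie on the pink liner at (197,306), (193,356), (242,300) and (233,340). That looks like four relays in the case, all below the rim. Next I place the bin upright on free mat.

```bash
python3 -m creep '{"slide":[[-0.01,0.05,-0.03],[-0.02,0.1,-0.07],[-0.03,0.16,-0.11],[-0.04,0.22,-0.16],[-0.05,0.28,-0.21],[-0.06,0.34,-0.26],[-0.08,0.4,-0.31],[-0.09,0.46,-0.35],[-0.1,0.51,-0.38],[-0.11,0.54,-0.4]],"rotation":[[0,0,0.03],[0,0,0.06],[0,0,0.1],[0,0,0.14],[0,0,0.17],[0,0,0.2],[0,0,0.24],[0,0,0.28],[0,0,0.31],[0,0,0.33]],"grip":[0.5,0.5,0.5,0.5,0.5,0.5,0.5,0.5,0.5,0.5]}'
python3 -m creep '{"slide":[[0,0,-0.1],[0,0,-0.22],[0,0,-0.34],[0,0,-0.46],[0,0,-0.57],[0,0,-0.67],[0,0,-0.74],[0,0,-0.79],[0,0,-0.82],[0,0,-0.84]],"rotation":[[0,0,0],[0,0,0],[0,0,0],[0,0,0],[0,0,0],[0,0,0],[0,0,0],[0,0,0],[0,0,0],[0,0,0]],"grip":[0.5,0.5,0.5,0.5,0.5,0.5,0.5,0.5,0.5,0.5]}'
python3 - <<'E'
from kin import *
from h import *
s=robot.read_state();q=s['ee_rot'];T=R.from_quat(np.r_[q[1:],q[0]]);print(s['joint_pos'].round(2),(T*T0.inv()*B0).as_euler('ZYX',degrees=True).round(1))
E
```

```text
clock: 25.65
position: [0.5006, 0.2498, 0.2069]
ee_rot: [-0.19, 0.661, 0.704, 0.177]
wrist_force: [-0.9, -0.2, -0.7]
grip_width: 0.0616
grip_force: 55.3
clock: 26.9
position: [0.5011, 0.249, 0.0393]
ee_rot: [-0.19, 0.662, 0.703, 0.178]
wrist_force: [0.7, 0.1, -1.0]
grip_width: 0.0615
grip_force: 55.3
[-0.73  0.66  0.75  1.91 -1.15  1.11  0.73] [93.7 -0.2  0.1]
```

```bash
python3 -m creep '{"slide":[[0,0,-0.01],[0,0,-0.02],[0,0,-0.026],[0,0,-0.026],[0,0,-0.026],[0,0,-0.026],[0,0,-0.026],[0,0,-0.026],[0,0,-0.026],[0,0,-0.026]],"rotation":[[0,0,0],[0,0,0],[0,0,0],[0,0,0],[0,0,0],[0,0,0],[0,0,0],[0,0,0],[0,0,0],[0,0,0]],"grip":[0.5,0.5,0.5,0.5,1,1,1,1,1,1]}'
python3 -m creep '{"slide":[[0,0,0.05],[0,-0.02,0.13],[0,-0.05,0.22],[0,-0.09,0.32],[0,-0.14,0.43],[0,-0.19,0.54],[0,-0.25,0.65],[0,-0.3,0.76],[0,-0.36,0.87],[0,-0.4,0.95]],"rotation":[[0,0,0],[0,0,0],[0,0,0],[0,0,0],[0,0,0],[-0.05,0,0],[-0.13,0,0],[-0.23,0,0],[-0.35,0,0],[-0.47,-0.03,0]],"grip":[1,1,1,1,1,1,1,0.5,0,0]}'
python3 - <<'E'
from kin import *
from h import *
s=robot.read_state();q=s['ee_rot'];T=R.from_quat(np.r_[q[1:],q[0]]);print(s['joint_pos'].round(2));print(T.as_matrix().round(3))
c=cam('top');cv2.imwrite('pics/p8.png',cv2.resize(c['color'][160:310,130:410],(800,428)))
vv,uu=np.mgrid[0:420,0:560]; P=depth(c,np.c_[uu.ravel(),vv.ravel()])
m=(P[:,0]>.44)&(P[:,0]<.56)&(P[:,1]>.19)&(P[:,1]<.33)
for lo_,hi_ in((.046,.062),(.012,.062)):
    p=P[m&(P[:,2]>lo_)&(P[:,2]<hi_)]; print(cv2.minAreaRect(p[:,:2].astype(np.float32)))
l=P[(P[:,0]>.395)&(P[:,0]<.565)&(P[:,1]>-.15)&(P[:,1]<-.06)&(P[:,2]>.07)&(P[:,2]<.22)]
print('lid',len(l),np.percentile(l,[1,50,99],axis=0).round(4).tolist(),np.linalg.svd(l-l.mean(0),full_matrices=False)[2][2])
for z in np.arange(.07,.2,.02):
    k=l[abs(l[:,2]-z)<.01]; 
    if len(k): print(round(z,2),len(k),np.percentile(k[:,1],[5,50,95]).round(4))
E
```

```text
clock: 28.15
position: [0.5008, 0.2489, 0.034]
ee_rot: [-0.19, 0.662, 0.703, 0.178]
wrist_force: [-0.8, 0.3, 0.8]
grip_width: 0.0854
grip_force: 0.0
clock: 29.4
position: [0.5019, 0.1669, 0.2269]
ee_rot: [-0.01, 0.687, 0.727, 0.012]
wrist_force: [0.4, -0.4, -0.6]
grip_width: 0.0318
grip_force: 0.0
[-1.13  0.43  1.09  1.65 -0.42  1.31  0.1 ]
[[-0.057  0.998  0.001]
 [ 0.998  0.057  0.03 ]
 [ 0.03   0.003 -1.   ]]
((0.0, 0.0), (0.0, 0.0), 0.0)
((0.4711102545261383, 0.22823001444339752), (0.00010757559357443824, 0.00919848121702671), 3.594740152359009)
lid 818 [[0.3964, -0.1303, 0.0739], [0.4761, -0.1133, 0.1742], [0.562, -0.1088, 0.1878]] [ 0.00196373 -0.99791953 -0.06444188]
0.07 18 [-0.1137 -0.1134 -0.1132]
0.09 48 [-0.1132 -0.1126 -0.1118]
0.11 37 [-0.1121 -0.1115 -0.1109]
0.13 53 [-0.1113 -0.1108 -0.1103]
0.15 44 [-0.1104 -0.11   -0.1091]
0.17 552 [-0.1262 -0.1149 -0.109 ]
0.19 66 [-0.1274 -0.1183 -0.1162]
```

View pics/p8.png

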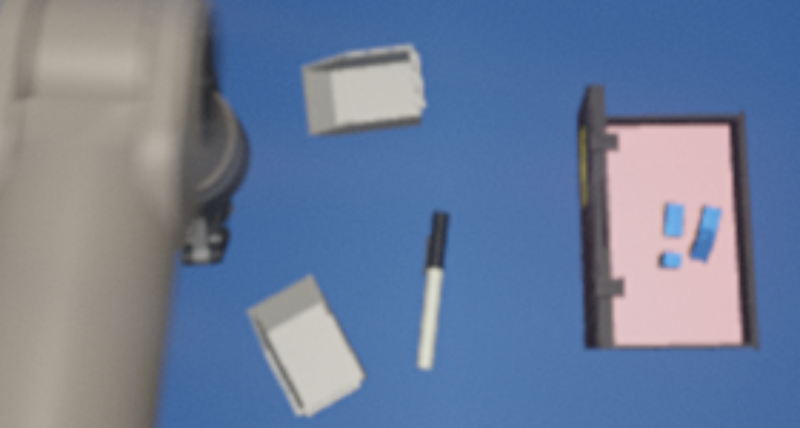

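The case now shows four relays inside at (673,218), (670,260), (710,218) and (703,246), and the lid stands about 2.5° past upright. I'll plan the lid path, with closed fingertips behind it at +y.

```bash
python3 - <<'E'
from kin import *
from h import *
s=robot.read_state();q=s['ee_rot'];T=R.from_quat(np.r_[q[1:],q[0]]);qq=s['joint_pos']
H=np.array([-.130,.044]);r=.108
def tcp(th):
    C=H+r*np.array([-np.cos(th),np.sin(th)])+.014*np.array([np.sin(th),np.cos(th)]);return C+[.011,.019]
for p in([.48,.05,.227],[.48,-.07,.227],[.48,-.07,.171]):
    qq,e,a=ik(p,T,qq);print(qq.round(2),round(e,4),round(a,2))
pr=None
for d in(92,80,70,60,50,40,30,20,15,10,5,0):
    y,z=tcp(np.radians(d)); qq,e,a=ik([.48,y,z],T,qq)
    print(d,round(y,4),round(z,4),qq.round(2),round(e,4),round(a,2))
c=cam('scene');vv,uu=np.mgrid[0:420,0:560]; P=depth(c,np.c_[uu.ravel(),vv.ravel()])
m=(P[:,0]>.44)&(P[:,0]<.57)&(P[:,1]>.19)&(P[:,1]<.33)
for lo_,hi_ in((.046,.062),(.012,.062)):
    p=P[m&(P[:,2]>lo_)&(P[:,2]<hi_)]; print(cv2.minAreaRect(p[:,:2].astype(np.float32)))
cv2.imwrite('pics/p9.png',c['color'])
E
python3 -m creep '{"slide":[[-0.01,-0.03,0],[-0.02,-0.08,0],[-0.03,-0.14,0],[-0.04,-0.2,0],[-0.05,-0.26,0],[-0.06,-0.32,0],[-0.07,-0.38,0],[-0.08,-0.45,0],[-0.09,-0.52,0],[-0.1,-0.585,0]],"rotation":[[0,0,0],[0,0,0],[0,0,0],[0,0,0],[0,0,0],[0,0,0],[0,0,0],[0,0,0],[0,0,0],[0,0,0]],"grip":[0,0,0,0,0,0,0,0,0,0]}'
```

```text
[-0.93  0.35  1.13  1.72 -0.36  1.29  0.35] 0.0 0.0
[-0.67  0.36  1.12  1.71 -0.37  1.3   0.6 ] 0.0 0.0
[-0.63  0.42  1.08  1.8  -0.43  1.18  0.66] 0.0 0.0
92 -0.1012 0.1704 [-0.55  0.43  1.07  1.79 -0.43  1.19  0.73] 0.0 0.0
80 -0.124 0.1718 [-0.49  0.44  1.07  1.77 -0.44  1.2   0.77] 0.0 0.0
70 -0.1428 0.1693 [-0.44  0.45  1.06  1.76 -0.45  1.2   0.81] 0.0 0.0
60 -0.1609 0.1635 [-0.39  0.46  1.05  1.76 -0.46  1.2   0.86] 0.0 0.0
50 -0.1777 0.1547 [-0.35  0.48  1.04  1.75 -0.48  1.19  0.9 ] 0.0 0.0
40 -0.1927 0.1431 [-0.3   0.5   1.02  1.76 -0.49  1.17  0.94] 0.0 0.0
30 -0.2055 0.1291 [-0.26  0.53  1.    1.76 -0.51  1.15  0.97] 0.0 0.0
20 -0.2157 0.1131 [-0.23  0.55  0.99  1.77 -0.54  1.12  1.01] 0.0 0.0
15 -0.2197 0.1045 [-0.21  0.56  0.98  1.78 -0.55  1.11  1.02] 0.0 0.0
10 -0.2229 0.0955 [-0.2   0.58  0.97  1.79 -0.56  1.09  1.04] 0.0 0.0
5 -0.2254 0.0864 [-0.19  0.59  0.96  1.79 -0.57  1.08  1.05] 0.0 0.0
0 -0.227 0.077 [-0.17  0.6   0.95  1.8  -0.58  1.06  1.07] 0.0 0.0
((0.5017924308776855, 0.24328267574310303), (0.06551038473844528, 0.07474113255739212), 2.886821746826172)
((0.5009502172470093, 0.25826001167297363), (0.06560999900102615, 0.10475897789001465), 3.0581068992614746)
clock: 30.75
position: [0.4806, 0.0509, 0.2241]
ee_rot: [-0.012, 0.686, 0.728, 0.011]
wrist_force: [-0.4, -0.1, -0.3]
grip_width: 0.0
grip_force: 0.0
```

View pics/p9.png

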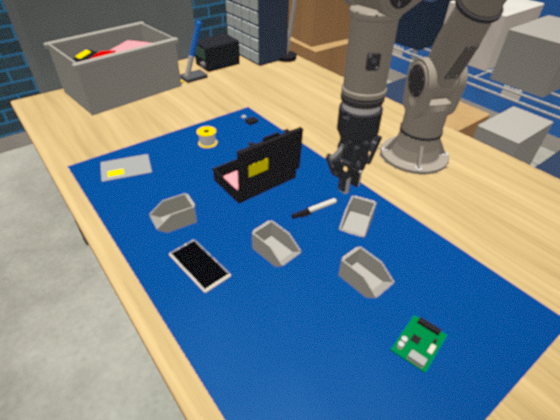

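The bin stands upright and empty at (366,272), and the case and lid are unchanged. I'll move in behind the lid.

```bash
python3 -m creep '{"slide":[[0,-0.05,-0.02],[0,-0.12,-0.05],[0,-0.2,-0.08],[0,-0.28,-0.12],[0,-0.36,-0.15],[0,-0.43,-0.18],[0,-0.5,-0.21],[0,-0.55,-0.24],[0,-0.59,-0.26],[0,-0.605,-0.265]],"rotation":[[0,0,0],[0,0,0],[0,0,0],[0,0,0],[0,0,0],[0,0,0],[0,0,0],[0,0,0],[0,0,0],[0,0,0]],"grip":[0,0,0,0,0,0,0,0,0,0]}'
python3 -m creep '{"slide":[[0,-0.02,0],[0,-0.04,0],[0,-0.06,0],[0,-0.08,0],[0,-0.1,0],[0,-0.12,0],[0,-0.14,0],[0,-0.155,0],[0,-0.165,0],[0,-0.175,0]],"rotation":[[0,0,0],[0,0,0],[0,0,0],[0,0,0],[0,0,0],[0,0,0],[0,0,0],[0,0,0],[0,0,0],[0,0,0]],"grip":[0,0,0,0,0,0,0,0,0,0]}'
cat >lid.py <<'E'
from h import *
c=cam('scene');vv,uu=np.mgrid[0:420,0:560]; P=depth(c,np.c_[uu.ravel(),vv.ravel()])
hsv=cv2.cvtColor(c['color'],cv2.COLOR_BGR2HSV).reshape(-1,3)
m=(hsv[:,0]>20)&(hsv[:,0]<35)&(hsv[:,1]>150)&(P[:,0]>.39)&(P[:,0]<.57)&(P[:,1]>-.27)&(P[:,1]<-.09)
p=P[m&(P[:,2]>.05)&(P[:,2]<.2)]; n=np.linalg.svd(p-p.mean(0),full_matrices=False)[2][2]; n*=np.sign(n[1]+n[2])
print('sticker',len(p),p.mean(0).round(4),'lid angle deg',np.degrees(np.arctan2(n[1],n[2])).round(1))
E
python3 lid.py
```

```text
clock: 32.0
position: [0.4806, -0.0695, 0.1708]
ee_rot: [-0.013, 0.686, 0.728, 0.011]
wrist_force: [-0.1, -0.3, -0.4]
grip_width: -0.0001
grip_force: 0.0
clock: 33.25
position: [0.4808, -0.1039, 0.1711]
ee_rot: [-0.012, 0.685, 0.728, 0.011]
wrist_force: [-0.4, 0.3, 0.6]
grip_width: 0.0001
grip_force: 0.5
sticker 306 [ 0.5246 -0.1134  0.1081] lid angle deg 89.7
```

```bash
python3 -m creep '{"slide":[[0,-0.02,0.002],[0,-0.04,0.003],[0,-0.06,0.004],[0,-0.08,0.004],[0,-0.1,0.003],[0,-0.12,0.002],[0,-0.14,0],[0,-0.16,-0.003],[0,-0.178,-0.006],[0,-0.195,-0.009]],"rotation":[[0,0,0],[0,0,0],[0,0,0],[0,0,0],[0,0,0],[0,0,0],[0,0,0],[0,0,0],[0,0,0],[0,0,0]],"grip":[0,0,0,0,0,0,0,0,0,0]}'
python3 lid.py
python3 -m creep '{"slide":[[0,-0.018,-0.004],[0,-0.036,-0.009],[0,-0.054,-0.015],[0,-0.072,-0.022],[0,-0.09,-0.029],[0,-0.107,-0.037],[0,-0.124,-0.045],[0,-0.141,-0.054],[0,-0.158,-0.063],[0,-0.175,-0.073]],"rotation":[[0,0,0],[0,0,0],[0,0,0],[0,0,0],[0,0,0],[0,0,0],[0,0,0],[0,0,0],[0,0,0],[0,0,0]],"grip":[0,0,0,0,0,0,0,0,0,0]}'
python3 lid.py
```

```text
clock: 34.55
position: [0.4806, -0.1433, 0.1692]
ee_rot: [-0.013, 0.685, 0.728, 0.011]
wrist_force: [-0.6, 1.6, 1.0]
grip_width: 0.0
grip_force: 0.4
sticker 352 [ 0.5245 -0.1363  0.1081] lid angle deg 69.9
clock: 35.85
position: [0.4808, -0.1783, 0.1546]
ee_rot: [-0.012, 0.685, 0.728, 0.011]
wrist_force: [0.1, 1.3, -0.4]
grip_width: 0.0
grip_force: 0.3
sticker 357 [ 0.5245 -0.1576  0.1013] lid angle deg 49.4
```

```bash
python3 -m creep '{"slide":[[0,-0.015,-0.011],[0,-0.03,-0.022],[0,-0.045,-0.034],[0,-0.06,-0.046],[0,-0.075,-0.058],[0,-0.088,-0.072],[0,-0.101,-0.086],[0,-0.114,-0.1],[0,-0.127,-0.114],[0,-0.139,-0.128]],"rotation":[[0,0,0],[0,0,0],[0,0,0],[0,0,0],[0,0,0],[0,0,0],[0,0,0],[0,0,0],[0,0,0],[0,0,0]],"grip":[0,0,0,0,0,0,0,0,0,0]}'
python3 -m creep '{"slide":[[0,-0.008,-0.012],[0,-0.016,-0.024],[0,-0.024,-0.036],[0,-0.032,-0.048],[0,-0.04,-0.06],[0,-0.047,-0.073],[0,-0.053,-0.085],[0,-0.059,-0.098],[0,-0.065,-0.11],[0,-0.071,-0.123]],"rotation":[[0,0,0],[0,0,0],[0,0,0],[0,0,0],[0,0,0],[0,0,0],[0,0,0],[0,0,0],[0,0,0],[0,0,0]],"grip":[0,0,0,0,0,0,0,0,0,0]}'
python3 lid.py
python3 -m creep '{"slide":[[0,-0.004,-0.012],[0,-0.008,-0.024],[0,-0.012,-0.036],[0,-0.016,-0.048],[0,-0.02,-0.06],[0,-0.023,-0.07],[0,-0.026,-0.08],[0,-0.029,-0.09],[0,-0.032,-0.1],[0,-0.035,-0.11]],"rotation":[[0,0,0],[0,0,0],[0,0,0],[0,0,0],[0,0,0],[0,0,0],[0,0,0],[0,0,0],[0,0,0],[0,0,0]],"grip":[0,0,0,0,0,0,0,0,0,0]}'
python3 lid.py
```

```text
clock: 37.15
position: [0.4808, -0.2058, 0.1288]
ee_rot: [-0.013, 0.685, 0.728, 0.011]
wrist_force: [-1.1, 0.2, 0.5]
grip_width: -0.0002
grip_force: 0.3
clock: 38.4
position: [0.4807, -0.2201, 0.1042]
ee_rot: [-0.013, 0.685, 0.728, 0.011]
wrist_force: [0.8, 1.0, -0.2]
grip_width: 0.0003
grip_force: 0.2
sticker 285 [ 0.5244 -0.1857  0.0729] lid angle deg 14.2
clock: 39.7
position: [0.4809, -0.2269, 0.0823]
ee_rot: [-0.012, 0.685, 0.728, 0.011]
wrist_force: [0.2, 0.4, 0.5]
grip_width: 0.0001
grip_force: 0.2
sticker 246 [ 0.5247 -0.1907  0.0597] lid angle deg 1.6
```

```bash
python3 -m creep '{"slide":[[0,0,-0.004],[0,0,-0.008],[0,0,-0.011],[0,0,-0.014],[0,0,-0.017],[0,0,-0.02],[0,0,-0.023],[0,0,-0.026],[0,0,-0.028],[0,0,-0.03]],"rotation":[[0,0,0],[0,0,0],[0,0,0],[0,0,0],[0,0,0],[0,0,0],[0,0,0],[0,0,0],[0,0,0],[0,0,0]],"grip":[0,0,0,0,0,0,0,0,0,0]}'
python3 lid.py
```

```text
clock: 41.0
position: [0.4808, -0.2271, 0.0772]
ee_rot: [-0.012, 0.685, 0.728, 0.012]
wrist_force: [-0.8, 1.2, 8.0]
grip_width: 0.0001
grip_force: 3.9
sticker 238 [ 0.5247 -0.1914  0.0568] lid angle deg -0.2
```

The force has risen to 8 N, so the lid is seated. I'll press slightly more, then retreat and check.

```bash
python3 -m creep '{"slide":[[0,0,-0.003],[0,0,-0.005],[0,0,-0.005],[0,0,-0.005],[0,0,0.01],[0,0,0.05],[0,0,0.12],[0,0,0.2],[0,0,0.3],[0,0,0.4]],"rotation":[[0,0,0],[0,0,0],[0,0,0],[0,0,0],[0,0,0],[0,0,0],[0,0,0],[0,0,0],[0,0,0],[0,0,0]],"grip":[0,0,0,0,0,0,0,0,0,0]}'
python3 -m creep '{"slide":[[0,-0.05,0.1],[0,-0.1,0.2],[0,-0.15,0.3],[0,-0.2,0.4],[0,-0.25,0.5],[0,-0.3,0.6],[0,-0.35,0.65],[0,-0.4,0.7],[0,-0.4,0.7],[0,-0.4,0.7]],"rotation":[[0,0,0],[0,0,0],[0,0,0],[0,0,0],[0,0,0],[0,0,0],[0,0,0],[0,0,0],[0,0,0],[0,0,0]],"grip":[0,0,0,0,0,0,0,0,0,0]}'
python3 lid.py; python3 - <<'E'
from h import *
a=cam('scene','f.png'); s=robot.read_state();print(s['clock'],s['wrist_force'])
E
```

```text
clock: 42.3
position: [0.481, -0.2273, 0.1583]
ee_rot: [-0.012, 0.685, 0.728, 0.011]
wrist_force: [0.9, -0.0, -0.8]
grip_width: -0.0003
grip_force: 0.0
clock: 43.55
position: [0.4807, -0.3065, 0.2958]
ee_rot: [-0.013, 0.685, 0.728, 0.011]
wrist_force: [-0.4, 0.3, -0.7]
grip_width: -0.0002
grip_force: 0.0
sticker 238 [ 0.5247 -0.1912  0.0568] lid angle deg 0.0
43.65 [ 0.60391552 -0.73565196  0.01116841]
```

View pics/f.png

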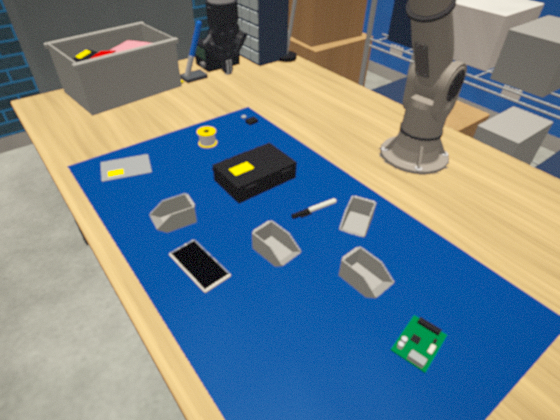

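The lid is shut on the case at (255,172). The empty bin stands upright at (366,272), and the phone, board, marker and spool are where they started. I'm handing the job in.

```bash
python3 -c "
from station import robot
print(robot.sign_off())"
```

```text
the job is handed in; nothing more can be done
None
```

I handed the job in at about 44 s: the camera showed four relays in the case, the empty bin standing upright on the mat, the lid lowered slowly until fully shut, and the phone, board, marker and spool where they started.

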